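# Walk the heavy wooden case into its dock

### The job

Walk the heavy wooden case into its dock by pushing the two ends of its front face in turn, one at a time, the left end first: let each end swing a good thumb's breadth ahead of the other, but never as far as 40 mm, before you change over. Carry on until the back of the case has both sprung brass pins pushed in and sits square against the stop bar, feeling for the bar, because its place in the dock is not known exactly. Keep every push under 25 N, do not touch the brass handle in the middle of the front, keep the case flat on the bench and leave the things round about alone.

Things in the scene. Friction and masses are not known exactly. Their poses are not given: they have to be found in the camera images.
- case: closed wooden case, brown, 115 mm deep (x), 170 mm wide (y), 51 mm high, 0.81 to 1.09 kg. Origin at the middle of its underside; its front face (x = -58 mm) looks at the robot, its back face (x = +57 mm) at the dock; +y is the robot's left. Upright plain walls to 36 mm, the closed, fixed lid above. Friction on the bench varies by 20 percent from run to run
- corner_l (a point): place to push at the left end of the case's front face: on the face, 70 mm left of its middle, 25 mm above the bench; the face is free from 40 to 85 mm left of the middle. A push here slides the case and turns it about a point roughly 0.1 m to the right of its middle, at about two thirds of the force of a push in the middle
- corner_r (a point): the same place at the right end of the front face, 70 mm right of the middle. Sliding one end takes about 4 to 7 N; a finger that meets the standing case at 20 mm/s already jolts it with about 12 N, so meet it slowly; 12 to 15 N at an end presses it home against the stop bar
- handle: delicate brass drop handle in the middle of the case's front face, 75 mm wide, standing out 14 mm; its origin is the case's origin. It must not be touched
- dock: fixed aluminium docking frame, a U open towards the robot. Origin on the bench at the middle of the mouth, +x runs inwards (away from the robot), +y to the left. Two straight side rails 26 mm high, 188 mm apart inside (the case has 9 mm each side), run from x = 0 to 88 mm; in front of them flared mouths open outwards from x = 0 to x = -28 mm, where they are 225 mm apart
- dock_diag (a point): only a reference for measuring: at the dock's origin, 30 mm up, its x axis turned 45 degrees to the left of the dock's x axis
- pin_l (a joint): left sprung brass pin of the steel stop bar, in m: 0 = out, 0.005 = in until the case meets the bar. The bar lies across the dock, parallel to the dock's y axis, its front face somewhere between 35 and 55 mm inside the mouth; the pins stand out 5 mm from it, 60 mm left and right of its middle, 12 mm above the bench
- pin_r (a joint): right sprung pin, likewise. Each pin pushes back with only 0.5 to 2 N, so the case's own friction holds it in; the bar behind is rigid
- puck: loose black cylinder, 30 mm across, 17 mm high, beside the dock's left rail; leave alone
- cap: loose black shallow cap, 34 mm across, 10 mm high, right of the case's back; leave alone
- weight: loose brass weight with a knob, 29 mm across, 53 mm high, right of the dock; leave alone
- block: loose round steel block, 50 mm across, 15 mm high, right of the dock; leave alone
- box: loose small lidded plastic box, 48 x 64 mm, 28 mm high, right of the case; leave alone

How it is judged:
By the outcome, as a careful person would: the job done as asked, in the order asked, and still so for the second after the job is handed in, with the robot touching nothing.
It also fails if it takes over 72 s, if anything falls off the work surface, if the arm or the gripper's body presses on something with over 40 N, if the wrist force passes 120 N, or if a joint passes its speed limit or range.

### The arm

A 6-joint arm with a two-finger parallel gripper is mounted at the origin on a cart in front of the work surface, level with it; the furniture and walls round the work are solid. World frame = base frame: x ahead of the robot, y to its left, z up, the work surface at z = 0. Lengths are in m, angles in rad, forces in N, time in s.
With the tool pointing down it reaches from about 0.35 to 0.925 m from the base axis. Payload 6.4 kg.
Tool frame: the origin (TCP) lies on the centre line of the jaws, within the pads' length; the fingertips stand 11 mm ahead of it and the grasp point (between the pads) lies 8 mm behind it (r.tips_ahead is the distance from the TCP to the fingertips, in m); y points along the fingers, x is the direction in which the jaws open and shut, and the axes are right-handed (so a half turn about y gives the same grasp; the last joint's range is limited). The gripper opens to 94 mm and grips with 3 to 60 N. Pads are 16 mm wide; open, the fingers measure 119 mm over their backs; the gripper's body (75 mm by 177 mm) begins 78 mm behind the grasp point.
Start: joints at [1.044, 0.245, 1.558, -0, 1.339, -0.174], TCP at [0.225, 0.61, 0.216] pointing down, gripper open.
Joint ranges: [-3.13, 3.13], [-1.02, 2.26], [0.13, 2.54], [-0.95, 4.09], [0.21, 2.88], [-2.74, 2.74]. Speed limits (rad/s): [2.57, 2.57, 3.14, 3.14, 3.14, 3.14].

### API

Orientations are given as a 3x3 rotation matrix whose columns are the frame's x, y, z axes.
In Python, from rig import status, vision, r gives the robot as it stands. The module is installed in compiled form; this text tells all that it offers.
- The arm moves only by the tool move_arm, never from a script. Its argument "moves" is one flat list of numbers, 7 for each row, row after row: the turn, a rotation vector about the tool's x, y, z in degrees, then the shift along the tool's x, y, z in cm, then the finger opening in cm, from 0 to 9.4. In form: [wx, wy, wz, tx, ty, tz, claw, wx, wy, wz, tx, ty, tz, claw, ...]. A call has 1 to 20 rows; each row shifts and turns the commanded pose from where the row before left it, along the tool's axes as they then stand; what a row does not reach is not made up. A row lasts 1/12 s, in which the tool goes at most 41.7 mm and 7.16 degrees, less where a joint would pass 70% of its speed; a pose out of reach is approached as far as the arm can. A call with a gripper value outside its range is refused whole. The fingers move at their own pace and stop on an object; "force" is the grip in N (left out, the last holds). Time passes only in rows, so rows that do not move let the fingers close. It gives the time, the measured TCP pose, the force and the opening at its end, in the units of the state.
- status.get_state(): the state, without advancing time (a new reading comes with each control period).
- vision.camera(name): name is "side" or "top" or "wrist"; returns the picture (480x640x3 uint8, blue, green, red); there is no depth.
- vision.camera_info(name): a dict with "K" (3x3 intrinsics, pixels), "pose" (4x4, takes a point from camera to world coordinates); the wrist camera has in their place "T_tool_cam" (4x4, takes a point from camera to tool coordinates, whose origin is the TCP and whose axes are the tool frame's). Camera axes: x right, y up, looking along -z (the intrinsics and any distortion apply to the point x, -y, -z); pixel columns grow to the right and rows downward; lengths in m; the calibration is good to about 2 mm. A picture is of the moment at which its call begins: read the wrist's pose just before it. camera_info takes no time and is no camera call.
- r.finish_job(): hands the job in, once; it reports no verdict.
The state is a dict: "t": time; "joint_positions": joint angles; "dq": joint speeds; "effort": joint torques, N m; "ee_pos": TCP position; "tcp_rot": TCP orientation; "contact_force": force on the tool from outside, world axes, zero at the start; "torque": the same for the moment, N m; "grip_width": opening from 0.0 (shut) to 1.0 (fully open).
Only numpy, scipy, OpenCV 4.12 (cv2) and the standard library are available. Lean on these libraries where they do the work, as an engineer would, in place of code of your own. Each camera call takes 0.05 s, during which the arm holds its last target.

## Working session

There is one attempt and no reset: what is moved stays moved. The work goes in short steps, Python scripts to look and compute and a tool call to move; the robot and the scene stay as the last step left them, time stands still between calls to the robot, and variables do not carry over. Pictures are saved under pics/ and viewed, and the job is handed in when it is done.

Besides the shell and the picture viewer there is one more tool, called by a JSON object that holds its "fn" and its "kwargs". move_arm: Moves the arm, as the interface text tells. Its arguments: {"type":"object","properties":{"moves":{"type":"array","items":{"type":"number"}},"force":{"type":"number"}},"required":["moves"]}

```bash
mkdir -p pics; ls; python3 - <<'E'
from rig import status, vision, r
import cv2
s=status.get_state()
for k,v in s.items(): print(k,v)
for n in ("top","side"):
    cv2.imwrite(f"pics/{n}0.png",vision.camera(n)); print(n,vision.camera_info(n))
print(vision.camera_info("wrist"), r.tips_ahead)
E
```

```text
pics
t 0.0
joint_positions [ 1.04391958e+00  2.45785669e-01  1.55898474e+00 -3.59448705e-05
  1.33868322e+00 -1.74103421e-01]
dq [ 0.0009104   0.00075173  0.0002789   0.0002461   0.00071023 -0.00041886]
effort [ 9.50324247e-04 -4.15819430e+01 -3.14613247e+01  6.85876678e-02
  3.31248657e-02 -1.34597608e-04]
ee_pos [0.22429173 0.60947148 0.21537924]
tcp_rot [[ 3.45493048e-01 -9.05529640e-04 -9.38420872e-01]
 [ 9.38419508e-01 -1.62618437e-03  3.45494115e-01]
 [-1.83890052e-03 -9.99998268e-01  2.87931282e-04]]
contact_force [-0.02637328  0.01255864  0.1908914 ]
torque [-0.01536321 -0.04888506 -0.00238574]
grip_width 0.9965713225303318
top {'K': array([[475.69330498,   0.        , 312.5605108 ],
       [  0.        , 475.69330498, 238.44345448],
       [  0.        ,   0.        ,   1.        ]]), 'pose': array([[ 0.01757828,  0.99868122, -0.04823713,  0.55652079],
       [-0.99982787,  0.01727105, -0.00677856, -0.0883726 ],
       [-0.00593652,  0.04834799,  0.99881291,  0.90291803],
       [ 0.        ,  0.        ,  0.        ,  1.        ]])}
side {'K': array([[452.79144316,   0.    
[... 201 characters left out ...]
[ 0.91673216,  0.3202391 , -0.23884945, -0.29390602],
       [ 0.01342345,  0.57283864,  0.81955824,  0.73541018],
       [ 0.        ,  0.        ,  0.        ,  1.        ]])}
{'K': array([[428.88170676,   0.        , 320.5014929 ],
       [  0.        , 428.88170676, 237.35658824],
       [  0.        ,   0.        ,   1.        ]]), 'T_tool_cam': array([[ 9.99998946e-01, -1.11083096e-03, -9.34745274e-04,
        -1.40827022e-04],
       [-6.19777029e-04,  2.55593029e-01, -9.66784267e-01,
        -1.67742477e-01],
       [ 1.31284827e-03,  9.66783828e-01,  2.55592071e-01,
         7.28760848e-02],
       [ 0.00000000e+00,  0.00000000e+00,  0.00000000e+00,
         1.00000000e+00]])} 0.011
```

View pics/top0.png

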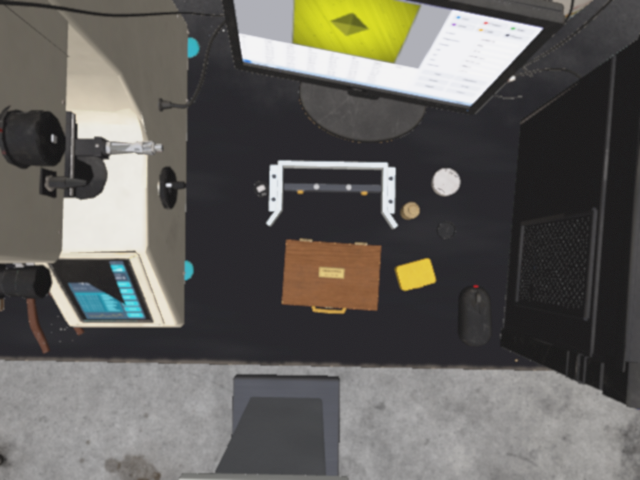

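View pics/side0.png

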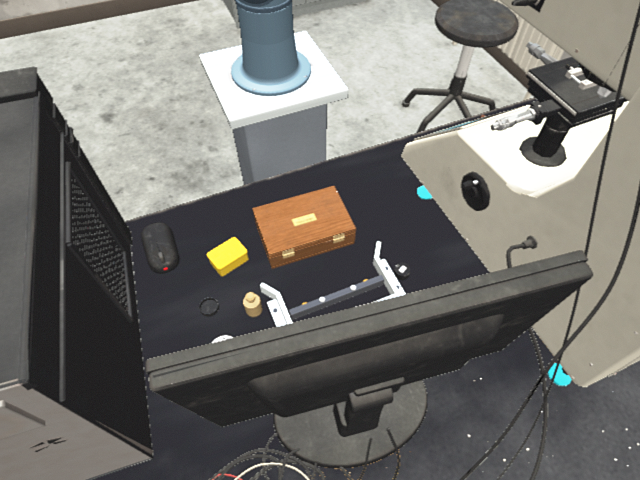

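The top view shows the case at about pixels (283–382, 240–310), with the handle at the bottom. The dock's white U is at (268–396, 162–228) and the dark bar with its brass pins is at row ~188. I'll measure all of these.

```bash
cat > h.py <<'E'
import numpy as np, cv2
from rig import status, vision, r
def ray(name,uv,z,info=None,T=None):
    i=info or vision.camera_info(name)
    P=i["pose"] if T is None else T@i["T_tool_cam"]
    K=i["K"]; uv=np.atleast_2d(uv).astype(float)
    d=np.stack([(uv[:,0]-K[0,2])/K[0,0],-(uv[:,1]-K[1,2])/K[1,1],-np.ones(len(uv))],1)@P[:3,:3].T
    o=P[:3,3]; t=(z-o[2])/d[:,2]
    return o+d*t[:,None]
def lidmask(img):
    hsv=cv2.cvtColor(img,cv2.COLOR_BGR2HSV)
    m=cv2.inRange(hsv,(3,70,50),(18,220,220))
    m[:, :240]=0; m[:150]=0; m[340:]=0; m[:,400:]=0
    m=cv2.morphologyEx(m,cv2.MORPH_CLOSE,np.ones((9,9)))
    return m
def tool():
    s=status.get_state(); T=np.eye(4); T[:3,:3]=s["tcp_rot"]; T[:3,3]=s["ee_pos"]; return s,T
E
python3 - <<'E'
from h import *
im=cv2.imread("pics/top0.png")
m=lidmask(im); c=max(cv2.findContours(m,0,2)[0],key=cv2.contourArea)
rc=cv2.minAreaRect(c); b=cv2.boxPoints(rc); print(rc)
p=ray("top",b,0.051); print(p.round(4)); print([np.linalg.norm(p[i]-p[i-1]).round(4) for i in range(4)])
hsv=cv2.cvtColor(im,cv2.COLOR_BGR2HSV)
w=cv2.inRange(hsv,(0,0,150),(179,60,255)); w[:,:260]=0; w[:,405:]=0; w[:155]=0; w[235:]=0
cw=max(cv2.findContours(w,0,2)[0],key=cv2.contourArea)
crop=im[150:330,250:480]; cv2.imwrite("pics/crop0.png",cv2.resize(crop,None,fx=3.4,fy=3.3,interpolation=cv2.INTER_CUBIC))
for row in (172,180,188,196,204,208,212,218,224):
    x=np.where(w[row])[0]; print(row,x.min(),x.max(),[ (a,b) for a,b in zip(x[:-1],x[1:]) if b-a>3])
E
```

```text
((331.01995849609375, 276.70135498046875), (97.25077819824219, 73.76957702636719), 3.814074993133545)
[[ 0.4686 -0.027   0.051 ]
 [ 0.6    -0.033   0.051 ]
 [ 0.5914 -0.207   0.051 ]
 [ 0.4603 -0.1997  0.051 ]]
[np.float64(0.173), np.float64(0.1315), np.float64(0.1742), np.float64(0.1313)]
172 269 395 [(np.int64(282), np.int64(383))]
180 269 394 [(np.int64(282), np.int64(383))]
188 260 394 [(np.int64(264), np.int64(269)), (np.int64(282), np.int64(314)), (np.int64(318), np.int64(346)), (np.int64(350), np.int64(382))]
196 269 394 [(np.int64(281), np.int64(382))]
204 269 394 [(np.int64(281), np.int64(382))]
208 269 394 [(np.int64(281), np.int64(382))]
212 273 393 [(np.int64(279), np.int64(382))]
218 269 393 [(np.int64(275), np.int64(386))]
224 267 396 [(np.int64(270), np.int64(390))]
```

View pics/crop0.png

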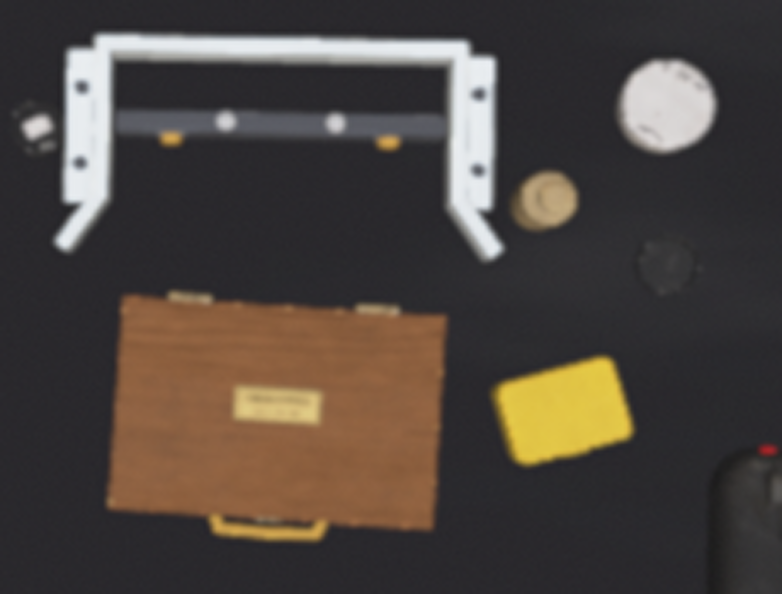

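```bash
python3 - <<'E'
from h import *
c2p=lambda q: np.array(q)/[3.4,3.3]+[250,150]
lid=ray("top",c2p([(122,296),(446,316),(432,528),(108,508)]),.051); print("lid TL TR BR BL",lid.round(4).tolist())
print([np.linalg.norm(lid[i]-lid[i-1]).round(4) for i in range(4)])
v=lid[0]-lid[3]+lid[1]-lid[2]; print("yaw",np.degrees(np.arctan2(v[1],v[0])),"centre",lid.mean(0))
d=ray("top",c2p([(109,198),(449,206),(112,62),(451,66),(72,249),(492,258)]),.026); print("dock inner bend L,R, inner top L,R, flare L R",d.round(4).tolist())
print(np.linalg.norm(d[0]-d[1]),np.linalg.norm(d[2]-d[3]),np.linalg.norm(d[0]-d[2]))
e=d[0]-d[1]+d[2]-d[3]; print("dock yaw",np.degrees(np.arctan2(-e[0],e[1])))
f=d[2]-d[0]+d[3]-d[1]; print("dock yaw2",np.degrees(np.arctan2(f[1],f[0])))
p=ray("top",c2p([(171,145),(388,150)]),.012); print("pins tips",p.round(4).tolist())
o=(d[0]+d[1])/2; print("origin",o)
print(status.get_state()["t"])
E
```

```text
lid TL TR BR BL [[0.5946, -0.0348, 0.051], [0.5867, -0.2056, 0.051], [0.4722, -0.1995, 0.051], [0.4799, -0.0298, 0.051]]
[np.float64(0.1148), np.float64(0.171), np.float64(0.1146), np.float64(0.1699)]
yaw -2.7777037336748376 centre [ 0.53335121 -0.11743629  0.051     ]
dock inner bend L,R, inner top L,R, flare L R [[0.6506, -0.025, 0.026], [0.6492, -0.2101, 0.026], [0.7276, -0.0251, 0.026], [0.7283, -0.2103, 0.026], [0.6216, -0.0055, 0.026], [0.6205, -0.2337, 0.026]]
0.18503891978753734 0.18524468103949077 0.07695874825625641
dock yaw -0.09225270171795646
dock yaw2 -0.11348231525718173
pins tips [[0.6831, -0.0577, 0.012], [0.6822, -0.1779, 0.012]]
origin [ 0.64993331 -0.1175385   0.026     ]
0.1
```

{"fn": "move_arm", "kwargs": {"moves": [0,-6.73,0,0,0,0,0,0,-6.73,0,0,0,0,0,0,-6.73,0,0,0,0,0,0,0,0,-3,0,-0.4,0,0,0,0,-3,0,-0.4,0,0,0,0,-3,0,-0.4,0,0,0,0,-3,0,-0.4,0,0,0,0,-3,0,-0.4,0,0,0,0,-3,0,-0.4,0,0,0,0,-3,0,-0.4,0,0,0,0,-3,0,-1.3,0,0,0,0,-3,0,-1.3,0,0,0,0,-3,0,-1.3,0,0,0,0,-3,0,-1.3,0,0,0,0,-3,0,-1.3,0,0,0,0,-3,0,-1.3,0], "force": 20}}

```text
t: 1.43
ee_pos: [0.3304, 0.2184, 0.2162]
tcp_rot: [[0.0, -0.0, -1.0], [1.0, -0.0, 0.0], [-0.0, -1.0, 0.0]]
contact_force: [1.8, 0.3, -1.0]
grip_width: 0.004
```

{"fn": "move_arm", "kwargs": {"moves": [0,0,0,-2.92,0,-1,0,0,0,0,-2.92,0,-1,0,0,0,0,-2.92,0,-1,0,0,0,0,-2.92,0,-1,0,0,0,0,-2.92,0,-1,0,0,0,0,-2.92,0,-1,0,0,0,0,-2.92,0,-1,0,0,0,0,-2.92,0,-1,0,0,0,0,-2.92,0,-1,0,0,0,0,0,3.5,0,0,0,0,0,0,3.5,0,0,0,0,0,0,3.5,0,0,0,0,0,0,3.5,0,0,0,0,0,0,3,0,0,0,0,0,0,1.5,0,0,0,0,0,0,0.8,0,0,0,0,0,0,0,0,0]}}

```text
t: 2.85
ee_pos: [0.4188, -0.0424, 0.0218]
tcp_rot: [[0.001, -0.004, -1.0], [1.0, 0.001, 0.001], [0.001, -1.0, 0.004]]
contact_force: [-0.3, 0.8, 0.0]
grip_width: 0.009
```

```bash
python3 - <<'E'
from h import *
s,T=tool(); print(s["t"],s["ee_pos"],s["contact_force"])
cv2.imwrite("pics/top1.png",vision.camera("top")); cv2.imwrite("pics/wr1.png",vision.camera("wrist"))
E
```

```text
2.85 [ 0.41880693 -0.04235451  0.02179052] [-0.34021891  0.76423402  0.01505164]
```

View pics/top1.png

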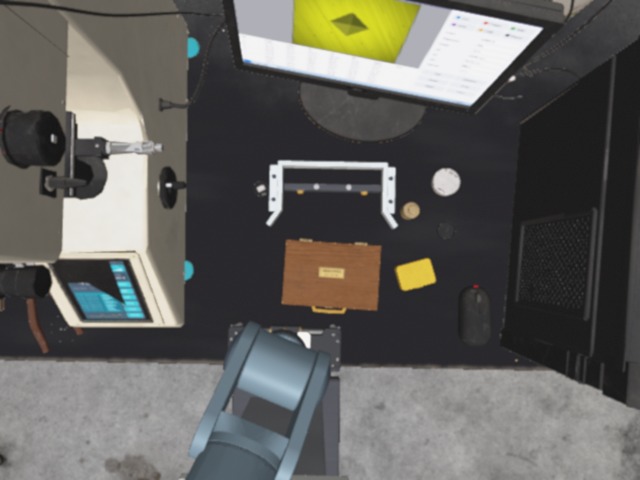

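View pics/wr1.png

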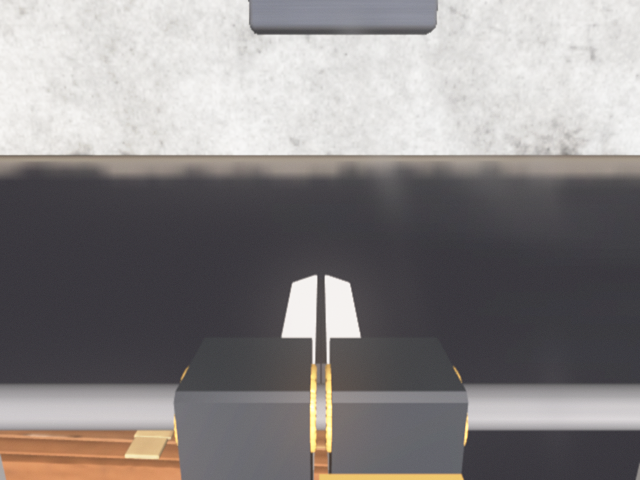

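The side-on block of the hand is clear of the case (front of case at row ~310 in the top view, hand at row ~330). I'll move in to just short of the face.

{"fn": "move_arm", "kwargs": {"moves": [0,0,0,-0.2,0,-1,0,0,0,0,0,0,-1,0,0,0,0,0,0,-1,0,0,0,0,0,0,-0.5,0,0,0,0,0,0,-0.2,0,0,0,0,0,0,-0.07,0,0,0,0,0,0,-0.07,0,0,0,0,0,0,-0.07,0,0,0,0,0,0,-0.07,0,0,0,0,0,0,-0.07,0,0,0,0,0,0,-0.07,0,0,0,0,0,0,-0.07,0,0,0,0,0,0,-0.07,0]}}

```text
t: 4.03
ee_pos: [0.4629, -0.0449, 0.0235]
tcp_rot: [[0.0, -0.0, -1.0], [1.0, 0.0, 0.0], [0.0, -1.0, 0.0]]
contact_force: [-0.1, 0.7, -0.2]
grip_width: 0.005
```

{"fn": "move_arm", "kwargs": {"moves": [0,0,0,0,0,-0.07,0,0,0,0,0,0,-0.07,0,0,0,0,0,0,-0.07,0,0,0,0,0,0,-0.07,0,0,0,0,0,0,-0.07,0,0,0,0,0,0,-0.07,0,0,0,0,0,0,-0.07,0,0,0,0,0,0,-0.07,0]}}

```text
t: 4.7
ee_pos: [0.4686, -0.0449, 0.0235]
tcp_rot: [[0.0, 0.0, -1.0], [1.0, -0.0, 0.0], [-0.0, -1.0, -0.0]]
contact_force: [-0.5, 1.1, 0.2]
grip_width: 0.008
```

{"fn": "move_arm", "kwargs": {"moves": [0,0,0,0,0,-0.07,0,0,0,0,0,0,-0.07,0,0,0,0,0,0,-0.07,0,0,0,0,0,0,-0.07,0,0,0,0,0,0,-0.07,0,0,0,0,0,0,-0.07,0,0,0,0,0,0,-0.07,0]}}

```text
t: 5.28
ee_pos: [0.4717, -0.0443, 0.023]
tcp_rot: [[0.0, -0.005, -1.0], [1.0, 0.001, 0.0], [0.001, -1.0, 0.005]]
contact_force: [-6.7, 1.0, 5.0]
grip_width: 0.004
```

{"fn": "move_arm", "kwargs": {"moves": [0,0,0,0,0,-0.08,0,0,0,0,0,0,-0.08,0,0,0,0,0,0,-0.08,0,0,0,0,0,0,-0.08,0,0,0,0,0,0,-0.1,0,0,0,0,0,0,-0.1,0,0,0,0,0,0,-0.1,0,0,0,0,0,0,-0.1,0,0,0,0,0,0,-0.1,0,0,0,0,0,0,-0.1,0,0,0,0,0,0,-0.1,0,0,0,0,0,0,-0.1,0]}}

```text
t: 6.28
ee_pos: [0.4826, -0.0438, 0.0228]
tcp_rot: [[0.0, -0.005, -1.0], [1.0, 0.002, 0.0], [0.002, -1.0, 0.005]]
contact_force: [-6.7, 2.5, 4.4]
grip_width: 0.0
```

```bash
cat >> h.py <<'E'
def case(img, dbg=None):
    """lid back edge & side lines -> case centre, yaw from top image"""
    hsv=cv2.cvtColor(img,cv2.COLOR_BGR2HSV)
    m=cv2.inRange(hsv,(3,70,50),(18,220,220)); m[:,:240]=0; m[:150]=0; m[330:]=0; m[:,400:]=0
    n,l,st,_=cv2.connectedComponentsWithStats(m); k=1+np.argmax(st[1:,4]); m=(l==k).astype(np.uint8)*255
    x0,y0,w,h,_=st[k]
    cols=np.arange(x0+6,x0+w-8); rows=np.array([np.where(m[:,c])[0].min() if m[:,c].any() else 999 for c in cols])-0.5
    # robust line (hinges stick out: keep median-based inliers)
    P=np.stack([cols,rows],1).astype(float)
    for it in range(6):
        a=np.polyfit(P[:,0],P[:,1],1); res=P[:,1]-np.polyval(a,P[:,0]); P=P[np.abs(res)<max(0.8,1.5*np.median(np.abs(res)))]
    def side(fn,sgn):
        rr=np.arange(y0+18,y0+45); q=np.array([[fn(np.where(m[i])[0]),i] for i in rr if m[i].any()],float)
        for it in range(4):
            b=np.polyfit(q[:,1],q[:,0],1); rs=q[:,0]-np.polyval(b,q[:,1]); q=q[np.abs(rs)<1.0]
        return b
    bl=side(lambda v:v.min()-.5,1); br=side(lambda v:v.max()+.5,-1)
    def inter(b): # row=a0*c+a1 ; c=b0*row+b1
        c=(b[0]*a[1]+b[1])/(1-b[0]*a[0]); return [c,a[0]*c+a[1]]
    uv=np.array([inter(bl),inter(br)]); p=ray("top",uv,.051)[:,:2]
    v=p[0]-p[1]; yaw=np.arctan2(-v[0],v[1]); mid=p.mean(0)
    X=np.array([np.cos(yaw),np.sin(yaw)]); Y=np.array([-X[1],X[0]]); ctr=mid-.057*X
    L=ctr-.058*X+.07*Y; R=ctr-.058*X-.07*Y
    return dict(uv=uv.round(1).tolist(),width=np.linalg.norm(v).round(4),yaw=np.degrees(yaw).round(2),ctr=ctr.round(4),backL=p[0].round(4),backR=p[1].round(4),L=L.round(4),R=R.round(4),lead140=(140*np.sin(-yaw)).round(1),lead170=(170*np.sin(-yaw)).round(1))
def look(n):
    s,T=tool(); im=vision.camera("top"); cv2.imwrite(f"pics/{n}.png",im)
    print(s["t"],s["ee_pos"].round(4),s["contact_force"].round(1))
    for k,v in case(im).items(): print(k,v)
E
python3 - <<'E'
from h import *
print(case(cv2.imread("pics/top0.png")))
look("top2")
E
```

```text
{'uv': [[284.8, 238.2], [381.4, 244.5]], 'width': np.float64(0.1733), 'yaw': np.float64(-2.71), 'ctr': array([ 0.5362, -0.1167]), 'backL': array([ 0.5972, -0.0329]), 'backR': array([ 0.589, -0.206]), 'L': array([ 0.4815, -0.0441]), 'R': array([ 0.4749, -0.1839]), 'lead140': np.float64(6.6), 'lead170': np.float64(8.0)}
6.2833 [ 0.4826 -0.0438  0.0228] [-6.7  2.5  4.4]
uv [[289.3, 230.8], [385.5, 244.6]]
width 0.174
yaw -7.21
ctr [ 0.5432 -0.1198]
backL [ 0.6107 -0.0407]
backR [ 0.5888 -0.2133]
L [ 0.4944 -0.0431]
R [ 0.4769 -0.182 ]
lead140 17.6
lead170 21.3
```

View pics/top2.png

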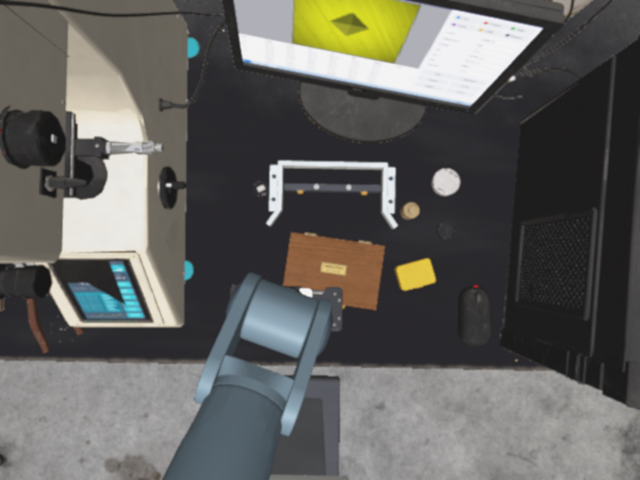

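The top view shows the case turned clockwise, its back corners at about (289,231) and (385,245). The left end leads by about 17.5 mm, so I'll carry on a little further.

{"fn": "move_arm", "kwargs": {"moves": [0,0,0,0,0,-0.08,0,0,0,0,0,0,-0.1,0,0,0,0,0,0,-0.1,0,0,0,0,0,0,-0.1,0,0,0,0,0,0,-0.1,0,0,0,0,0,0,-0.1,0,0,0,0,0,0,-0.1,0,0,0,0,0,0,-0.1,0,0,0,0,0,0,0,0]}}

```text
t: 7.08
ee_pos: [0.4908, -0.0438, 0.0227]
tcp_rot: [[0.001, -0.004, -1.0], [1.0, 0.002, 0.001], [0.002, -1.0, 0.004]]
contact_force: [-4.5, 2.5, 2.6]
grip_width: 0.005
```

```bash
python3 - <<'E'
from h import *
look("top3")
E
```

```text
7.0833 [ 0.4908 -0.0438  0.0227] [-4.5  2.5  2.6]
uv [[293.1, 227.1], [388.2, 243.4]]
width 0.1728
yaw -8.75
ctr [ 0.548  -0.1241]
backL [ 0.6174 -0.0474]
backR [ 0.5912 -0.2181]
L [ 0.5013 -0.046 ]
R [ 0.48   -0.1844]
lead140 21.3
lead170 25.9
```

```bash
python3 - <<'E'
import cv2
im=cv2.imread("pics/top3.png")[190:330,260:420]
cv2.imwrite("pics/c3.png",cv2.resize(im,None,fx=4,fy=4,interpolation=cv2.INTER_CUBIC))
E
```

```text
(no output)
```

View pics/c3.png

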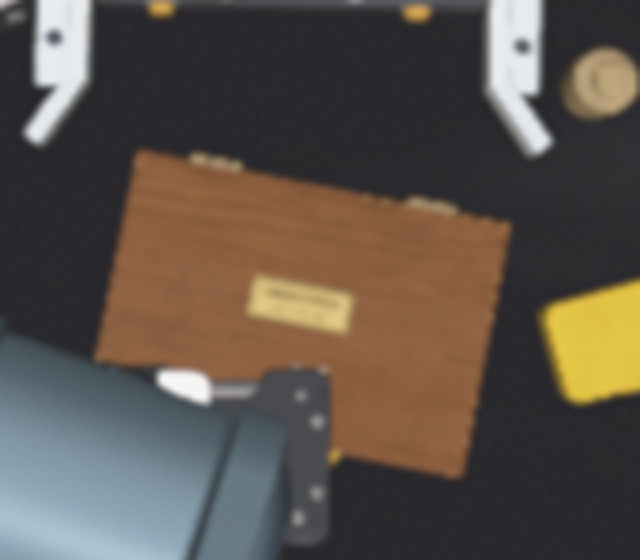

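```bash
cat >> h.py <<'E'
def edgefit(t,v,it=400):
    best=None; rng=np.random.default_rng(0)
    for _ in range(it):
        i,j=rng.choice(len(t),2,False)
        if abs(t[i]-t[j])<8: continue
        a=(v[j]-v[i])/(t[j]-t[i]); res=np.abs(v-v[i]-a*(t-t[i])); n=(res<0.8).sum()
        if best is None or n>best[0]: best=(n,res<0.8)
    k=best[1]; return np.polyfit(t[k],v[k],1),int(k.sum())
def case(img):
    hsv=cv2.cvtColor(img,cv2.COLOR_BGR2HSV)
    m=cv2.inRange(hsv,(3,70,50),(18,220,220)); m[:,:240]=0; m[:150]=0; m[330:]=0; m[:,400:]=0
    m=cv2.morphologyEx(m,cv2.MORPH_CLOSE,np.ones((3,3)))
    n,l,st,_=cv2.connectedComponentsWithStats(m); k=1+np.argmax(st[1:,4]); m=l==k
    x0,y0,w,h,_=st[k]
    # back edge: between the highest ends of the left/right sides
    t=np.arange(x0+10,x0+w-10).astype(float); v=np.array([np.where(m[:,int(c)])[0].min() for c in t])+0.5
    (a0,a1),na=edgefit(t,v)
    out={}
    def side(f,off,sgn):
        tt=[];vv=[]
        for i in range(y0+4,y0+h-2):
            z=np.where(m[i])[0]
            if len(z)>40: tt.append(i); vv.append(f(z)+off)
        return edgefit(np.array(tt,float),np.array(vv,float))
    (b0,b1),nl=side(np.min,0.5,1); (c0,c1),nr=side(np.max,-0.5,-1)
    def inter(b,b1): c=(b*a1+b1)/(1-b*a0); return [c,a0*c+a1]
    uv=np.array([inter(b0,b1),inter(c0,c1)]); p=ray("top",uv,.051)[:,:2]
    # side direction from right side
    def sdir(b,b1): q=ray("top",[[b*(y0+60)+b1,y0+60],[b*(y0+5)+b1,y0+5]],.051); d=q[1]-q[0]; return np.degrees(np.arctan2(d[1],d[0])).round(2)
    v=p[0]-p[1]; yaw=np.arctan2(-v[0],v[1]); mid=p.mean(0)
    X=np.array([np.cos(yaw),np.sin(yaw)]); Y=np.array([-X[1],X[0]]); ctr=mid-.057*X
    L=ctr-.058*X+.07*Y; R=ctr-.058*X-.07*Y
    return dict(uv=uv.round(1).tolist(),n=(na,nl,nr),width=np.linalg.norm(v).round(4),yaw=np.degrees(yaw).round(2),sides=(sdir(b0,b1),sdir(c0,c1)),ctr=ctr.round(4),backL=p[0].round(4),backR=p[1].round(4),L=L.round(4),R=R.round(4),lead140=(140*np.sin(-yaw)).round(1),lead170=(170*np.sin(-yaw)).round(1))
E
python3 - <<'E'
from h import *
for n in ("top0","top2","top3"): print({k:(v.tolist() if hasattr(v,'tolist') else v) for k,v in case(cv2.imread(f"pics/{n}.png")).items()})
E
```

```text
{'uv': [[285.9, 239.3], [380.4, 245.6]], 'n': (57, 63, 65), 'width': 0.1696, 'yaw': -2.8, 'sides': (np.float64(-2.79), np.float64(-2.8)), 'ctr': [0.5342, -0.1168], 'backL': [0.5953, -0.0348], 'backR': [0.587, -0.2043], 'L': [0.4797, -0.044], 'R': [0.4728, -0.1838], 'lead140': 6.8, 'lead170': 8.3}
{'uv': [[290.6, 232.0], [384.2, 245.4]], 'n': (60, 49, 45), 'width': 0.1695, 'yaw': -7.14, 'sides': (np.float64(-7.33), np.float64(-7.08)), 'ctr': [0.5415, -0.1199], 'backL': [0.6086, -0.0429], 'backR': [0.5875, -0.2111], 'L': [0.4926, -0.0432], 'R': [0.4752, -0.1822], 'lead140': 17.4, 'lead170': 21.1}
{'uv': [[294.1, 227.3], [386.9, 245.4]], 'n': (63, 46, 40), 'width': 0.1694, 'yaw': -10.07, 'sides': (np.float64(-10.35), np.float64(-9.96)), 'ctr': [0.5462, -0.1225], 'backL': [0.6172, -0.0491], 'backR': [0.5876, -0.2159], 'L': [0.5014, -0.0435], 'R': [0.4769, -0.1813], 'lead140': 24.5, 'lead170': 29.7}
```

The edge fit now agrees with the given sizes (width 169.4 mm against 170) and puts the case at −10.1°. I'll push one last millimetre on the left, then change over to the right end.

{"fn": "move_arm", "kwargs": {"moves": [0,0,0,0,0,-0.08,0,0,0,0,0,0,-0.08,0,0,0,0,0,0,0.5,0,0,0,0,0,0,2,0,0,0,0,0,0,2,0,0,0,0,0,0,2,0,0,0,0,-3.5,0,0,0,0,0,0,-3.5,0,0,0,0,0,0,-3.5,0,0,0,0,0,0,-3.5,0,0,0,0,0,0,0,0,-1,0,0,0,0,0,0,-1,0,0,0,0,0,0,-0.6,0,0,0,0,0,0,0,0]}}

```text
t: 8.3
ee_pos: [0.4562, -0.184, 0.0235]
tcp_rot: [[-0.002, 0.001, -1.0], [1.0, -0.0, -0.002], [-0.0, -1.0, -0.001]]
contact_force: [0.2, 0.1, -0.1]
grip_width: 0.003
```

```bash
python3 - <<'E'
from h import *
look("top4")
E
```

```text
8.3 [ 0.4562 -0.184   0.0235] [ 0.2  0.1 -0.1]
uv [[294.7, 226.3], [387.4, 245.3]]
n (65, 56, 48)
width 0.1696
yaw -10.64
sides (np.float64(-10.77), np.float64(-10.59))
ctr [ 0.5473 -0.1229]
backL [ 0.619  -0.0501]
backR [ 0.5876 -0.2167]
L [ 0.5032 -0.0434]
R [ 0.4773 -0.181 ]
lead140 25.9
lead170 31.4
```

{"fn": "move_arm", "kwargs": {"moves": [0,0,0,0,0,-0.12,0,0,0,0,0,0,-0.12,0,0,0,0,0,0,-0.12,0,0,0,0,0,0,-0.12,0,0,0,0,0,0,-0.1,0,0,0,0,0,0,-0.07,0,0,0,0,0,0,-0.07,0,0,0,0,0,0,-0.07,0,0,0,0,0,0,-0.07,0,0,0,0,0,0,-0.07,0,0,0,0,0,0,-0.07,0,0,0,0,0,0,-0.07,0,0,0,0,0,0,-0.07,0,0,0,0,0,0,-0.07,0]}}

```text
t: 9.52
ee_pos: [0.4661, -0.1851, 0.0234]
tcp_rot: [[-0.0, -0.003, -1.0], [1.0, -0.0, -0.0], [-0.0, -1.0, 0.003]]
contact_force: [-5.8, -3.2, 3.1]
grip_width: 0.006
```

{"fn": "move_arm", "kwargs": {"moves": [0,0,0,0.01,0,-0.08,0,0,0,0,0.01,0,-0.08,0,0,0,0,0.01,0,-0.08,0,0,0,0,0.01,0,-0.1,0,0,0,0,0.015,0,-0.12,0,0,0,0,0.015,0,-0.13,0,0,0,0,0.015,0,-0.13,0,0,0,0,0.015,0,-0.13,0,0,0,0,0.015,0,-0.13,0,0,0,0,0.015,0,-0.13,0,0,0,0,0.015,0,-0.13,0,0,0,0,0.015,0,-0.13,0,0,0,0,0.015,0,-0.13,0,0,0,0,0.015,0,-0.13,0,0,0,0,0.015,0,-0.13,0,0,0,0,0.015,0,-0.13,0,0,0,0,0.015,0,-0.13,0,0,0,0,0.015,0,-0.13,0,0,0,0,0.015,0,-0.13,0,0,0,0,0.015,0,-0.13,0]}}

```text
t: 11.18
ee_pos: [0.4904, -0.1827, 0.0233]
tcp_rot: [[0.0, -0.002, -1.0], [1.0, -0.001, 0.0], [-0.001, -1.0, 0.002]]
contact_force: [-4.5, -3.1, 0.7]
grip_width: 0.005
```

```bash
python3 - <<'E'
from h import *
look("top5")
E
```

```text
11.1833 [ 0.4904 -0.1827  0.0233] [-4.5 -3.1  0.7]
uv [[284.3, 223.0], [378.6, 230.2]]
n (62, 60, 36)
width 0.1696
yaw -3.44
sides (np.float64(-3.62), np.float64(-3.42))
ctr [ 0.5626 -0.1126]
backL [ 0.6246 -0.0314]
backR [ 0.6145 -0.2007]
L [ 0.509  -0.0393]
R [ 0.5006 -0.179 ]
lead140 8.4
lead170 10.2
```

The case is now at −3.4° with its front middle at y ≈ −0.109. The front slides sideways with the finger, and the finger has reached the outer limit of the face. I'll back off, set it 8 mm further in on the same end, and push on with a drift to the right to re-centre the case on the dock.

{"fn": "move_arm", "kwargs": {"moves": [0,0,0,0,0,0.3,0,0,0,0,0,0,0.3,0,0,0,0,0.4,0,0,0,0,0,0,0.4,0,0,0,0,0,0,0,0,-0.1,0,0,0,0,0,0,-0.08,0,0,0,0,0,0,-0.07,0,0,0,0,0,0,-0.07,0,0,0,0,0,0,-0.07,0,0,0,0,0,0,-0.07,0,0,0,0,0,0,-0.07,0,0,0,0,0,0,-0.07,0,0,0,0,0,0,-0.07,0,0,0,0,-0.02,0,-0.08,0,0,0,0,-0.02,0,-0.08,0,0,0,0,-0.03,0,-0.1,0]}}

```text
t: 12.57
ee_pos: [0.4934, -0.175, 0.0234]
tcp_rot: [[0.0, -0.003, -1.0], [1.0, 0.0, 0.0], [0.0, -1.0, 0.003]]
contact_force: [-5.4, -1.6, 5.0]
grip_width: 0.004
```

{"fn": "move_arm", "kwargs": {"moves": [0,0,0,-0.04,0,-0.1,0,0,0,0,-0.04,0,-0.1,0,0,0,0,-0.04,0,-0.12,0,0,0,0,-0.04,0,-0.12,0,0,0,0,-0.04,0,-0.12,0,0,0,0,-0.04,0,-0.12,0,0,0,0,-0.04,0,-0.12,0,0,0,0,-0.04,0,-0.12,0,0,0,0,-0.04,0,-0.12,0,0,0,0,-0.04,0,-0.12,0,0,0,0,-0.04,0,-0.12,0,0,0,0,-0.04,0,-0.12,0,0,0,0,-0.04,0,-0.12,0,0,0,0,-0.04,0,-0.12,0]}}

```text
t: 13.73
ee_pos: [0.5095, -0.1805, 0.0233]
tcp_rot: [[-0.0, -0.004, -1.0], [1.0, 0.001, -0.0], [0.001, -1.0, 0.004]]
contact_force: [-7.3, -0.7, 5.5]
grip_width: 0.004
```

```bash
python3 - <<'E'
from h import *
look("top6")
E
```

```text
13.7333 [ 0.5095 -0.1805  0.0233] [-7.3 -0.7  5.5]
uv [[279.2, 223.8], [373.4, 218.6]]
n (58, 50, 30)
width 0.1695
yaw 4.18
sides (np.float64(4.12), np.float64(4.28))
ctr [ 0.5722 -0.1108]
backL [ 0.6229 -0.0222]
backR [ 0.6352 -0.1912]
L [ 0.5093 -0.0453]
R [ 0.5194 -0.1849]
lead140 -10.2
lead170 -12.4
```

{"fn": "move_arm", "kwargs": {"moves": [0,0,0,-0.04,0,-0.1,0,0,0,0,-0.04,0,-0.1,0,0,0,0,-0.04,0,-0.12,0,0,0,0,-0.04,0,-0.12,0,0,0,0,-0.04,0,-0.12,0,0,0,0,-0.04,0,-0.12,0,0,0,0,-0.04,0,-0.12,0,0,0,0,-0.04,0,-0.12,0,0,0,0,-0.04,0,-0.12,0,0,0,0,-0.04,0,-0.12,0,0,0,0,-0.04,0,-0.12,0,0,0,0,-0.04,0,-0.12,0]}}

```text
t: 14.78
ee_pos: [0.5236, -0.1852, 0.0233]
tcp_rot: [[-0.0, -0.003, -1.0], [1.0, 0.001, -0.0], [0.001, -1.0, 0.003]]
contact_force: [-5.3, -0.5, 4.6]
grip_width: 0.007
```

```bash
python3 - <<'E'
from h import *
look("top7")
E
```

```text
14.7833 [ 0.5236 -0.1852  0.0233] [-5.3 -0.5  4.6]
uv [[275.9, 224.6], [369.2, 209.8]]
n (60, 40, 22)
width 0.1697
yaw 10.02
sides (np.float64(10.21), np.float64(9.94))
ctr [ 0.58   -0.1098]
backL [ 0.6214 -0.0163]
backR [ 0.6509 -0.1835]
L [ 0.5108 -0.051 ]
R [ 0.5351 -0.1888]
lead140 -24.3
lead170 -29.6
```

{"fn": "move_arm", "kwargs": {"moves": [0,0,0,0,0,-0.07,0,0,0,0,0,0,-0.07,0,0,0,0,0,0,0.5,0,0,0,0,0,0,2,0,0,0,0,0,0,2,0,0,0,0,0,0,1.5,0,0,0,0,3.3,0,0,0,0,0,0,3.3,0,0,0,0,0,0,3.3,0,0,0,0,0,0,3.2,0,0,0,0,0,0,0,0,-1,0,0,0,0,0,0,-1,0,0,0,0,0,0,-0.4,0,0,0,0,0,0,0,0]}}

```text
t: 16.0
ee_pos: [0.4921, -0.0555, 0.024]
tcp_rot: [[0.001, 0.002, -1.0], [1.0, -0.001, 0.001], [-0.001, -1.0, -0.002]]
contact_force: [0.3, 0.0, 0.6]
grip_width: 0.006
```

```bash
python3 - <<'E'
from h import *
look("top8")
im=cv2.imread("pics/top8.png")[150:300,250:430]
cv2.imwrite("pics/c8.png",cv2.resize(im,None,fx=4,fy=4,interpolation=cv2.INTER_CUBIC))
E
```

```text
16.0 [ 0.4921 -0.0555  0.024 ] [0.3 0.  0.6]
uv [[275.3, 225.2], [368.4, 208.5]]
n (68, 53, 58)
width 0.17
yaw 11.18
sides (np.float64(11.42), np.float64(11.03))
ctr [ 0.5809 -0.1097]
backL [ 0.6204 -0.0153]
backR [ 0.6533 -0.1821]
L [ 0.5105 -0.0523]
R [ 0.5376 -0.1896]
lead140 -27.1
lead170 -32.9
```

View pics/c8.png

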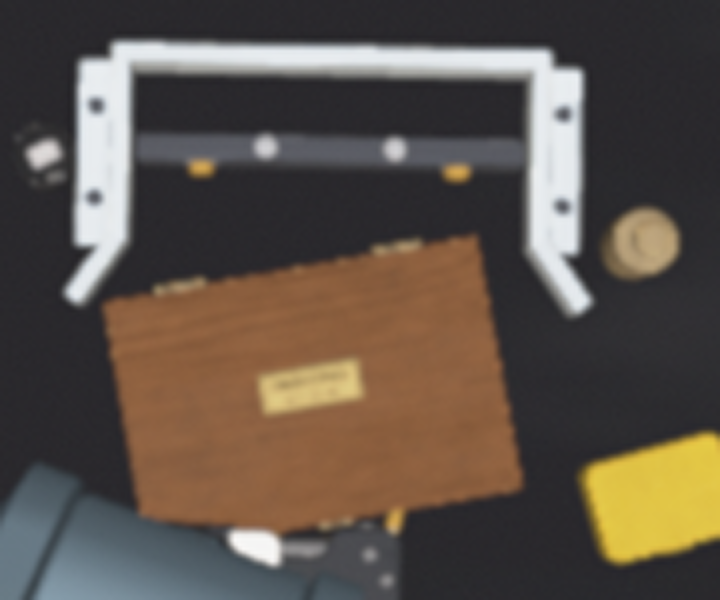

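The picture shows the case turned to the left. Its right back corner is in the mouth near crop (475,237), and its left back corner at (105,303) is clear of the flare. Next is the left end's second push.

{"fn": "move_arm", "kwargs": {"moves": [0,0,0,0,0,-0.1,0,0,0,0,0,0,-0.1,0,0,0,0,0,0,-0.1,0,0,0,0,0,0,-0.08,0,0,0,0,0,0,-0.07,0,0,0,0,0,0,-0.07,0,0,0,0,0,0,-0.07,0,0,0,0,0,0,-0.07,0,0,0,0,0,0,-0.07,0,0,0,0,0,0,-0.07,0,0,0,0,0,0,-0.07,0,0,0,0,0,0,-0.07,0,0,0,0,0,0,-0.07,0,0,0,0,0,0,-0.07,0]}}

```text
t: 17.22
ee_pos: [0.4999, -0.0539, 0.0232]
tcp_rot: [[0.0, -0.003, -1.0], [1.0, 0.001, 0.0], [0.001, -1.0, 0.003]]
contact_force: [-6.4, 0.7, 4.6]
grip_width: 0.006
```

{"fn": "move_arm", "kwargs": {"moves": [0,0,0,0,0,-0.08,0,0,0,0,0,0,-0.08,0,0,0,0,0,0,-0.1,0,0,0,0,0,0,-0.12,0,0,0,0,0,0,-0.13,0,0,0,0,0,0,-0.13,0,0,0,0,0,0,-0.13,0,0,0,0,0,0,-0.13,0,0,0,0,0,0,-0.13,0,0,0,0,0,0,-0.13,0,0,0,0,0,0,-0.13,0,0,0,0,0.02,0,-0.13,0,0,0,0,0.03,0,-0.13,0,0,0,0,0.03,0,-0.13,0,0,0,0,0.03,0,-0.13,0,0,0,0,0.03,0,-0.13,0,0,0,0,0.03,0,-0.13,0,0,0,0,0.03,0,-0.13,0]}}

```text
t: 18.72
ee_pos: [0.5233, -0.0523, 0.0234]
tcp_rot: [[0.0, 0.0, -1.0], [1.0, -0.0, 0.0], [-0.0, -1.0, -0.0]]
contact_force: [-2.4, 0.7, -1.3]
grip_width: 0.006
```

```bash
python3 - <<'E'
from h import *
look("top9")
E
```

```text
18.7167 [ 0.5233 -0.0523  0.0234] [-2.4  0.7 -1.3]
uv [[282.2, 210.4], [376.8, 208.5]]
n (60, 43, 55)
width 0.1701
yaw 2.11
sides (np.float64(3.33), np.float64(2.46))
ctr [ 0.5934 -0.1142]
backL [ 0.6472 -0.0272]
backR [ 0.6535 -0.1971]
L [ 0.5329 -0.0464]
R [ 0.538  -0.1863]
lead140 -5.1
lead170 -6.3
```

{"fn": "move_arm", "kwargs": {"moves": [0,0,0,0.04,0,-0.1,0,0,0,0,0.04,0,-0.1,0,0,0,0,0.04,0,-0.12,0,0,0,0,0.04,0,-0.12,0,0,0,0,0.04,0,-0.12,0,0,0,0,0.04,0,-0.12,0,0,0,0,0.04,0,-0.12,0,0,0,0,0.04,0,-0.12,0,0,0,0,0.04,0,-0.12,0,0,0,0,0.04,0,-0.12,0,0,0,0,0.04,0,-0.12,0,0,0,0,0.04,0,-0.12,0,0,0,0,0.04,0,-0.12,0,0,0,0,0.04,0,-0.12,0,0,0,0,0.04,0,-0.12,0,0,0,0,0.04,0,-0.12,0]}}

```text
t: 20.1
ee_pos: [0.5421, -0.0458, 0.0235]
tcp_rot: [[0.0, 0.0, -1.0], [1.0, -0.0, 0.0], [-0.0, -1.0, -0.0]]
contact_force: [-4.2, 0.6, 0.5]
grip_width: 0.004
```

```bash
python3 - <<'E'
from h import *
look("top10")
E
```

```text
20.1 [ 0.5421 -0.0458  0.0235] [-4.2  0.6  0.5]
uv [[288.1, 198.9], [381.2, 209.3]]
n (66, 38, 42)
width 0.1684
yaw -5.4
sides (np.float64(-5.47), np.float64(-4.21))
ctr [ 0.6035 -0.1158]
backL [ 0.6682 -0.0373]
backR [ 0.6523 -0.205 ]
L [ 0.5523 -0.0406]
R [ 0.5391 -0.18  ]
lead140 13.2
lead170 16.0
```

{"fn": "move_arm", "kwargs": {"moves": [0,0,0,0.05,0,-0.1,0,0,0,0,0.05,0,-0.1,0,0,0,0,0.05,0,-0.12,0,0,0,0,0.05,0,-0.12,0,0,0,0,0.05,0,-0.12,0,0,0,0,0.05,0,-0.12,0,0,0,0,0.05,0,-0.12,0,0,0,0,0.05,0,-0.1,0,0,0,0,0.05,0,-0.1,0,0,0,0,0.05,0,-0.1,0]}}

```text
t: 20.98
ee_pos: [0.5531, -0.0409, 0.0235]
tcp_rot: [[0.0, 0.0, -1.0], [1.0, -0.0, 0.0], [-0.0, -1.0, -0.0]]
contact_force: [-2.8, -1.1, 1.2]
grip_width: 0.009
```

```bash
python3 - <<'E'
from h import *
look("top11")
im=cv2.imread("pics/top11.png")[150:300,250:430]
cv2.imwrite("pics/c11.png",cv2.resize(im,None,fx=4,fy=4,interpolation=cv2.INTER_CUBIC))
E
```

```text
20.9833 [ 0.5531 -0.0409  0.0235] [-2.8 -1.1  1.2]
uv [[291.6, 191.9], [383.7, 211.2]]
n (64, 33, 32)
width 0.1692
yaw -10.93
sides (np.float64(-10.69), np.float64(-9.98))
ctr [ 0.609  -0.1156]
backL [ 0.681  -0.0434]
backR [ 0.6489 -0.2094]
L [ 0.5653 -0.0359]
R [ 0.5388 -0.1733]
lead140 26.6
lead170 32.2
```

View pics/c11.png

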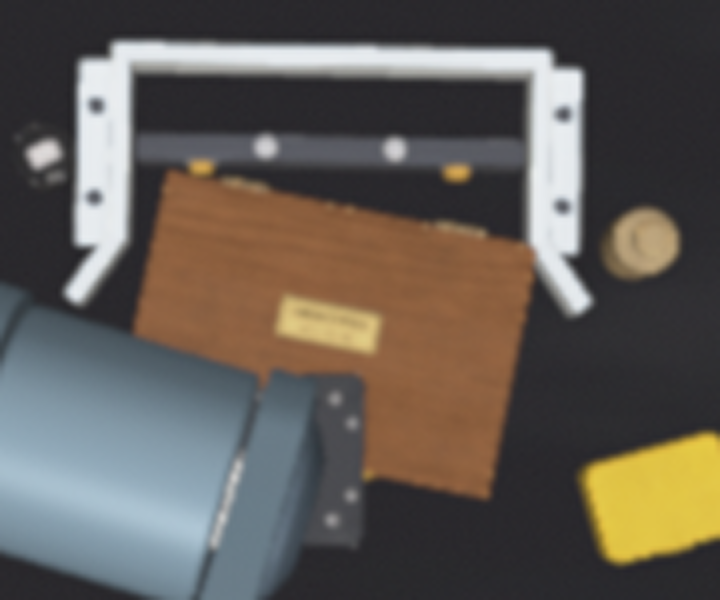

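The case is now at −10.7° with the left back corner just reaching its pin and the right back corner clear at the bend of the rail. The lead is about 26 mm, so I'll change over to the right end.

{"fn": "move_arm", "kwargs": {"moves": [0,0,0,0,0,0.5,0,0,0,0,0,0,2,0,0,0,0,0,0,2,0,0,0,0,0,0,1.8,0,0,0,0,-3.3,0,0,0,0,0,0,-3.3,0,0,0,0,0,0,-3.3,0,0,0,0,0,0,-3.1,0,0,0,0,0,0,0,0,-1,0,0,0,0,0,0,-1,0,0,0,0,0,0,-0.9,0,0,0,0,0,0,0,0]}}

```text
t: 22.03
ee_pos: [0.5209, -0.1701, 0.0239]
tcp_rot: [[-0.002, 0.002, -1.0], [1.0, -0.001, -0.002], [-0.001, -1.0, -0.002]]
contact_force: [0.2, -0.1, -0.2]
grip_width: 0.005
```

```bash
python3 - <<'E'
from h import *
look("top12")
E
```

```text
22.0333 [ 0.5209 -0.1701  0.0239] [ 0.2 -0.1 -0.2]
uv [[291.7, 191.9], [383.7, 211.1]]
n (67, 55, 41)
width 0.1692
yaw -10.86
sides (np.float64(-10.84), np.float64(-10.36))
ctr [ 0.6091 -0.1158]
backL [ 0.681  -0.0434]
backR [ 0.6491 -0.2096]
L [ 0.5653 -0.0361]
R [ 0.5389 -0.1736]
lead140 26.4
lead170 32.0
```

{"fn": "move_arm", "kwargs": {"moves": [0,0,0,0,0,-0.1,0,0,0,0,0,0,-0.1,0,0,0,0,0,0,-0.1,0,0,0,0,0,0,-0.08,0,0,0,0,0,0,-0.07,0,0,0,0,0,0,-0.07,0,0,0,0,0,0,-0.07,0,0,0,0,0,0,-0.07,0,0,0,0,0,0,-0.07,0,0,0,0,0,0,-0.07,0,0,0,0,0,0,-0.07,0,0,0,0,0,0,-0.07,0,0,0,0,-0.02,0,-0.08,0,0,0,0,-0.03,0,-0.08,0]}}

```text
t: 23.25
ee_pos: [0.5288, -0.1711, 0.0233]
tcp_rot: [[0.0, -0.003, -1.0], [1.0, 0.001, 0.0], [0.001, -1.0, 0.003]]
contact_force: [-6.7, -0.7, 4.2]
grip_width: 0.001
```

{"fn": "move_arm", "kwargs": {"moves": [0,0,0,-0.04,0,-0.1,0,0,0,0,-0.04,0,-0.1,0,0,0,0,-0.04,0,-0.1,0,0,0,0,-0.04,0,-0.1,0,0,0,0,-0.04,0,-0.1,0,0,0,0,-0.04,0,-0.1,0,0,0,0,-0.04,0,-0.1,0,0,0,0,-0.04,0,-0.1,0,0,0,0,-0.04,0,-0.1,0,0,0,0,-0.04,0,-0.1,0,0,0,0,-0.04,0,-0.1,0,0,0,0,-0.04,0,-0.1,0,0,0,0,-0.04,0,-0.1,0,0,0,0,-0.04,0,-0.1,0]}}

```text
t: 24.42
ee_pos: [0.5428, -0.1771, 0.0233]
tcp_rot: [[0.0, -0.003, -1.0], [1.0, 0.0, 0.0], [0.0, -1.0, 0.003]]
contact_force: [-6.2, -1.4, 3.8]
grip_width: 0.002
```

```bash
python3 - <<'E'
from h import *
look("top13")
E
```

```text
24.4167 [ 0.5428 -0.1771  0.0233] [-6.2 -1.4  3.8]
uv [[287.0, 192.5], [379.9, 201.9]]
n (57, 57, 32)
width 0.1681
yaw -4.84
sides (np.float64(-4.64), np.float64(-2.51))
ctr [ 0.6158 -0.114 ]
backL [ 0.6797 -0.035 ]
backR [ 0.6655 -0.2025]
L [ 0.5639 -0.0393]
R [ 0.5521 -0.1788]
lead140 11.8
lead170 14.4
```

{"fn": "move_arm", "kwargs": {"moves": [0,0,0,-0.05,0,-0.1,0,0,0,0,-0.05,0,-0.1,0,0,0,0,-0.05,0,-0.1,0,0,0,0,-0.05,0,-0.1,0,0,0,0,-0.05,0,-0.1,0,0,0,0,-0.05,0,-0.1,0,0,0,0,-0.05,0,-0.1,0,0,0,0,-0.05,0,-0.1,0,0,0,0,-0.05,0,-0.1,0,0,0,0,-0.05,0,-0.1,0,0,0,0,-0.05,0,-0.1,0,0,0,0,-0.05,0,-0.1,0]}}

```text
t: 25.47
ee_pos: [0.5557, -0.1828, 0.0233]
tcp_rot: [[0.0, -0.001, -1.0], [1.0, 0.0, 0.0], [0.0, -1.0, 0.001]]
contact_force: [-4.3, 1.2, 1.4]
grip_width: 0.008
```

```bash
python3 - <<'E'
from h import *
look("top14")
im=cv2.imread("pics/top14.png")[150:300,250:430]
cv2.imwrite("pics/c14.png",cv2.resize(im,None,fx=4,fy=4,interpolation=cv2.INTER_CUBIC))
E
```

```text
25.4667 [ 0.5557 -0.1828  0.0233] [-4.3  1.2  1.4]
uv [[284.0, 195.1], [377.5, 193.6]]
n (55, 51, 25)
width 0.1683
yaw 1.88
sides (np.float64(0.29), np.float64(0.63))
ctr [ 0.6208 -0.1158]
backL [ 0.675  -0.0298]
backR [ 0.6805 -0.198 ]
L [ 0.5605 -0.0477]
R [ 0.5651 -0.1877]
lead140 -4.6
lead170 -5.6
```

View pics/c14.png

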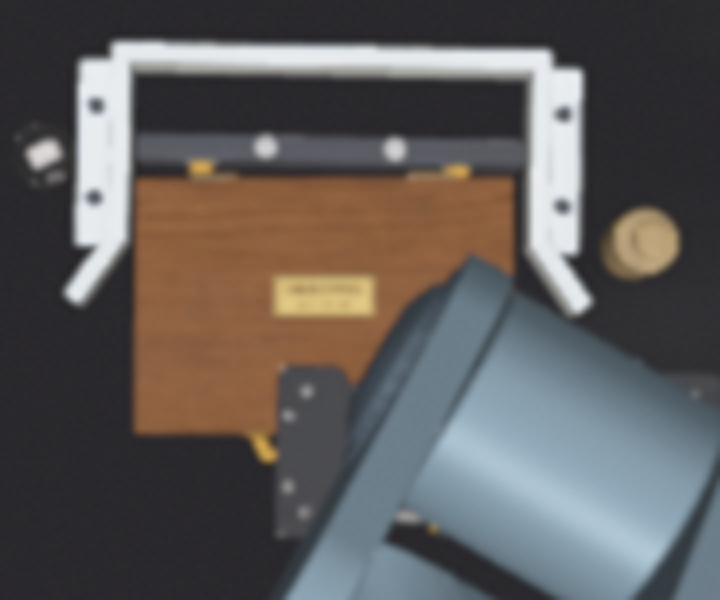

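The case is nearly square and centred between the rails, with about 6 mm to the bar. I'll keep pushing the right end slowly, feeling for the bar.

{"fn": "move_arm", "kwargs": {"moves": [0,0,0,0,0,-0.08,0,0,0,0,0,0,-0.08,0,0,0,0,0,0,-0.08,0,0,0,0,0,0,-0.08,0,0,0,0,0,0,-0.08,0,0,0,0,0,0,-0.08,0]}}

```text
t: 26.02
ee_pos: [0.5606, -0.1831, 0.0233]
tcp_rot: [[0.0, -0.0, -1.0], [1.0, -0.0, 0.0], [-0.0, -1.0, 0.0]]
contact_force: [-5.4, -2.1, -0.2]
grip_width: 0.005
```

{"fn": "move_arm", "kwargs": {"moves": [0,0,0,0,0,-0.05,0,0,0,0,0,0,-0.05,0,0,0,0,0,0,-0.05,0]}}

```text
t: 26.27
ee_pos: [0.5618, -0.1831, 0.0234]
tcp_rot: [[0.0, -0.001, -1.0], [1.0, -0.0, 0.0], [-0.0, -1.0, 0.001]]
contact_force: [-6.4, -2.7, 0.2]
grip_width: 0.01
```

{"fn": "move_arm", "kwargs": {"moves": [0,0,0,0,0,-0.05,0,0,0,0,0,0,-0.05,0,0,0,0,0,0,-0.05,0]}}

```text
t: 26.52
ee_pos: [0.5631, -0.183, 0.0233]
tcp_rot: [[0.0, -0.002, -1.0], [1.0, 0.0, 0.0], [0.0, -1.0, 0.002]]
contact_force: [-7.1, -1.8, 1.9]
grip_width: 0.004
```

{"fn": "move_arm", "kwargs": {"moves": [0,0,0,0,0,-0.05,0,0,0,0,0,0,-0.05,0,0,0,0,0,0,-0.05,0]}}

```text
t: 26.77
ee_pos: [0.5643, -0.1831, 0.0233]
tcp_rot: [[-0.0, -0.002, -1.0], [1.0, 0.0, -0.0], [0.0, -1.0, 0.002]]
contact_force: [-7.9, -1.8, 2.5]
grip_width: 0.01
```

```bash
python3 - <<'E'
from h import *
look("top15")
E
```

```text
26.7667 [ 0.5643 -0.1831  0.0233] [-7.9 -1.8  2.5]
uv [[282.5, 192.9], [367.5, 189.7]]
n (61, 42, 22)
width 0.1532
yaw 3.09
sides (np.float64(1.18), np.float64(-29.62))
ctr [ 0.6262 -0.1066]
backL [ 0.6789 -0.027 ]
backR [ 0.6872 -0.18  ]
L [ 0.5645 -0.0398]
R [ 0.572  -0.1796]
lead140 -7.5
lead170 -9.2
```

{"fn": "move_arm", "kwargs": {"moves": [0,0,0,0,0,-0.05,0,0,0,0,0,0,-0.05,0,0,0,0,0,0,-0.05,0]}}

```text
t: 27.07
ee_pos: [0.5644, -0.1831, 0.0233]
tcp_rot: [[-0.001, -0.006, -1.0], [1.0, 0.0, -0.001], [0.0, -1.0, 0.006]]
contact_force: [-14.3, -3.3, 7.1]
grip_width: 0.004
```

{"fn": "move_arm", "kwargs": {"moves": [0,0,0,0,0,-0.05,0,0,0,0,0,0,-0.05,0]}}

```text
t: 27.23
ee_pos: [0.5645, -0.1831, 0.0233]
tcp_rot: [[-0.001, -0.009, -1.0], [1.0, 0.001, -0.001], [0.001, -1.0, 0.009]]
contact_force: [-18.7, -2.5, 10.7]
grip_width: 0.012
```

{"fn": "move_arm", "kwargs": {"moves": [0,0,0,0,0,-0.05,0,0,0,0,0,0,-0.05,0]}}

```text
t: 27.4
ee_pos: [0.5646, -0.183, 0.0233]
tcp_rot: [[-0.002, -0.011, -1.0], [1.0, 0.001, -0.002], [0.001, -1.0, 0.011]]
contact_force: [-22.7, -3.4, 13.5]
grip_width: 0.008
```

The bar is felt: the force rose sharply at TCP x = 0.5643. My last step went further than needed (22.7 N along the push), so I'll release at once and change to the left end. I'll take smaller steps from here.

{"fn": "move_arm", "kwargs": {"moves": [0,0,0,0,0,0.5,0,0,0,0,0,0,2,0,0,0,0,0,0,2,0,0,0,0,0,0,1.9,0,0,0,0,3.3,0,0,0,0,0,0,3.3,0,0,0,0,0,0,3.3,0,0,0,0,0,0,3.4,0,0,0,0,0,0,0,0,-1,0,0,0,0,0,0,-1,0,0,0,0,0,0,-1,0,0,0,0,0,0,-1,0,0,0,0,0,0,0,0]}}

```text
t: 28.48
ee_pos: [0.548, -0.0504, 0.0247]
tcp_rot: [[0.0, 0.005, -1.0], [1.0, -0.0, 0.0], [-0.0, -1.0, -0.005]]
contact_force: [0.3, -0.1, 0.3]
grip_width: 0.002
```

```bash
python3 - <<'E'
from h import *
look("top16")
im=cv2.imread("pics/top16.png")[150:300,250:430]
cv2.imwrite("pics/c16.png",cv2.resize(im,None,fx=4,fy=4,interpolation=cv2.INTER_CUBIC))
E
```

```text
28.4833 [ 0.548  -0.0504  0.0247] [ 0.3 -0.1  0.3]
uv [[282.5, 192.9], [375.1, 189.2]]
n (71, 38, 56)
width 0.1669
yaw 3.27
sides (np.float64(1.18), np.float64(3.29))
ctr [ 0.6267 -0.1136]
backL [ 0.6788 -0.027 ]
backR [ 0.6883 -0.1937]
L [ 0.5648 -0.047 ]
R [ 0.5728 -0.1868]
lead140 -8.0
lead170 -9.7
```

View pics/c16.png

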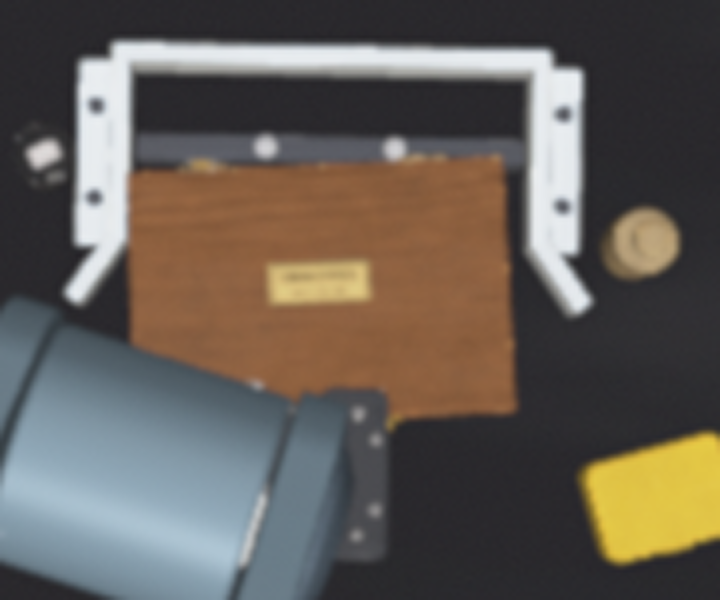

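{"fn": "move_arm", "kwargs": {"moves": [0,0,0,0,0,-0.1,0,0,0,0,0,0,-0.1,0,0,0,0,0,0,-0.1,0,0,0,0,0,0,-0.08,0,0,0,0,0,0,-0.07,0,0,0,0,0,0,-0.07,0,0,0,0,0,0,-0.07,0,0,0,0,0,0,-0.07,0,0,0,0,0,0,-0.07,0,0,0,0,0,0,-0.07,0,0,0,0,0,0,-0.07,0,0,0,0,0,0,-0.07,0]}}

```text
t: 29.53
ee_pos: [0.5542, -0.0499, 0.0234]
tcp_rot: [[0.0, -0.0, -1.0], [1.0, -0.0, 0.0], [-0.0, -1.0, 0.0]]
contact_force: [-0.1, 0.9, 0.3]
grip_width: 0.006
```

{"fn": "move_arm", "kwargs": {"moves": [0,0,0,0,0,-0.07,0,0,0,0,0,0,-0.07,0,0,0,0,0,0,-0.07,0,0,0,0,0,0,-0.07,0,0,0,0,0,0,-0.07,0,0,0,0,0,0,-0.07,0]}}

```text
t: 30.03
ee_pos: [0.5571, -0.0494, 0.0231]
tcp_rot: [[0.0, -0.003, -1.0], [1.0, 0.001, 0.0], [0.001, -1.0, 0.003]]
contact_force: [-5.6, 2.5, 3.4]
grip_width: 0.007
```

{"fn": "move_arm", "kwargs": {"moves": [0,0,0,0,0,-0.06,0,0,0,0,0,0,-0.06,0,0,0,0,0,0,-0.06,0,0,0,0,0,0,-0.06,0,0,0,0,0,0,-0.06,0]}}

```text
t: 30.45
ee_pos: [0.5597, -0.049, 0.0228]
tcp_rot: [[0.0, -0.004, -1.0], [1.0, 0.002, 0.0], [0.002, -1.0, 0.004]]
contact_force: [-6.3, 2.6, 2.5]
grip_width: 0.004
```

{"fn": "move_arm", "kwargs": {"moves": [0,0,0,0,0,-0.06,0,0,0,0,0,0,-0.06,0,0,0,0,0,0,-0.06,0]}}

```text
t: 30.7
ee_pos: [0.5611, -0.0488, 0.0227]
tcp_rot: [[0.0, -0.005, -1.0], [1.0, 0.002, 0.0], [0.002, -1.0, 0.005]]
contact_force: [-7.6, 3.0, 4.4]
grip_width: 0.007
```

{"fn": "move_arm", "kwargs": {"moves": [0,0,0,0,0,-0.05,0,0,0,0,0,0,-0.05,0,0,0,0,0,0,-0.05,0]}}

```text
t: 30.95
ee_pos: [0.5623, -0.0486, 0.0226]
tcp_rot: [[0.0, -0.006, -1.0], [1.0, 0.003, 0.0], [0.003, -1.0, 0.006]]
contact_force: [-7.5, 3.9, 4.5]
grip_width: 0.005
```

{"fn": "move_arm", "kwargs": {"moves": [0,0,0,0,0,-0.05,0,0,0,0,0,0,-0.05,0,0,0,0,0,0,-0.05,0]}}

```text
t: 31.2
ee_pos: [0.5635, -0.0485, 0.0225]
tcp_rot: [[0.0, -0.007, -1.0], [1.0, 0.003, 0.0], [0.003, -1.0, 0.007]]
contact_force: [-8.3, 4.3, 6.1]
grip_width: 0.005
```

{"fn": "move_arm", "kwargs": {"moves": [0,0,0,0,0,-0.05,0,0,0,0,0,0,-0.05,0]}}

```text
t: 31.37
ee_pos: [0.5643, -0.0484, 0.0225]
tcp_rot: [[0.0, -0.007, -1.0], [1.0, 0.003, 0.0], [0.003, -1.0, 0.007]]
contact_force: [-10.6, 3.6, 6.3]
grip_width: 0.005
```

{"fn": "move_arm", "kwargs": {"moves": [0,0,0,0,0,-0.05,0,0,0,0,0,0,-0.03,0]}}

```text
t: 31.53
ee_pos: [0.5648, -0.0484, 0.0224]
tcp_rot: [[0.0, -0.008, -1.0], [1.0, 0.003, 0.0], [0.003, -1.0, 0.008]]
contact_force: [-10.8, 4.1, 6.6]
grip_width: 0.004
```

```bash
python3 - <<'E'
from h import *
look("top17")
im=cv2.imread("pics/top17.png")[150:300,250:430]
cv2.imwrite("pics/c17.png",cv2.resize(im,None,fx=4,fy=4,interpolation=cv2.INTER_CUBIC))
E
```

```text
31.5333 [ 0.5648 -0.0484  0.0224] [-10.8   4.1   6.6]
uv [[284.4, 188.4], [377.5, 190.4]]
n (75, 30, 45)
width 0.1677
yaw -0.29
sides (np.float64(-1.06), np.float64(0.63))
ctr [ 0.6297 -0.1139]
backL [ 0.6871 -0.0303]
backR [ 0.6863 -0.198 ]
L [ 0.572  -0.0436]
R [ 0.5713 -0.1836]
lead140 0.7
lead170 0.8
```

View pics/c17.png

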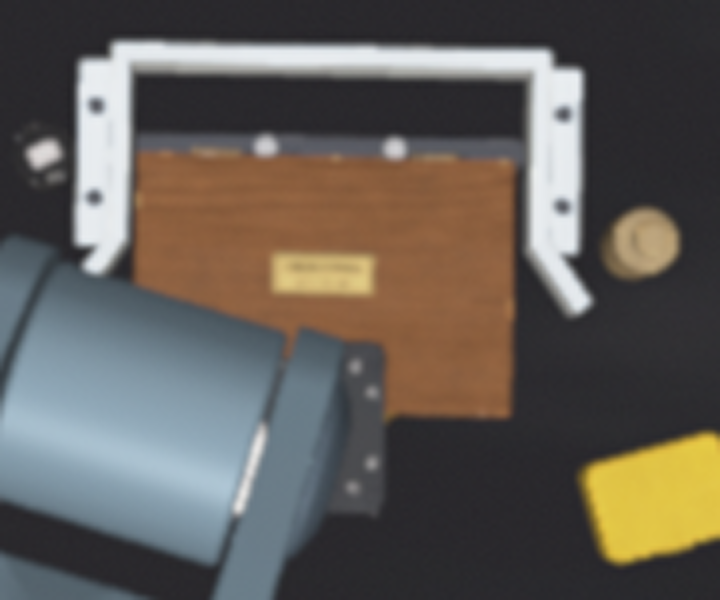

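{"fn": "move_arm", "kwargs": {"moves": [0,0,0,0,0,-0.03,0,0,0,0,0,0,-0.03,0]}}

```text
t: 31.75
ee_pos: [0.5652, -0.0483, 0.0224]
tcp_rot: [[0.0, -0.008, -1.0], [1.0, 0.003, 0.0], [0.003, -1.0, 0.008]]
contact_force: [-11.5, 4.9, 7.6]
grip_width: 0.002
```

{"fn": "move_arm", "kwargs": {"moves": [0,0,0,0,0,-0.03,0,0,0,0,0,0,-0.03,0]}}

```text
t: 31.92
ee_pos: [0.5657, -0.0483, 0.0224]
tcp_rot: [[0.0, -0.009, -1.0], [1.0, 0.003, 0.0], [0.003, -1.0, 0.009]]
contact_force: [-11.3, 5.0, 7.6]
grip_width: 0.004
```

{"fn": "move_arm", "kwargs": {"moves": [0,0,0,0,0,-0.03,0,0,0,0,0,0,-0.03,0]}}

```text
t: 32.08
ee_pos: [0.5657, -0.0483, 0.0224]
tcp_rot: [[0.0, -0.01, -1.0], [1.0, 0.003, 0.0], [0.003, -1.0, 0.01]]
contact_force: [-14.7, 3.6, 10.2]
grip_width: 0.006
```

The left end has met the bar: TCP stopped at 0.5657 and the force rose to 14.7 N. Now I'll press the right end to check it.

{"fn": "move_arm", "kwargs": {"moves": [0,0,0,0,0,0.5,0,0,0,0,0,0,2,0,0,0,0,0,0,2,0,0,0,0,0,0,1.9,0,0,0,0,-3.3,0,0,0,0,0,0,-3.3,0,0,0,0,0,0,-3.3,0,0,0,0,0,0,-3.5,0,0,0,0,0,0,0,0,-1,0,0,0,0,0,0,-1,0,0,0,0,0,0,-1,0,0,0,0,0,0,-1,0,0,0,0,0,0,-0.9,0,0,0,0,0,0,0,0]}}

```text
t: 33.25
ee_pos: [0.5567, -0.183, 0.0237]
tcp_rot: [[-0.002, 0.001, -1.0], [1.0, -0.001, -0.002], [-0.001, -1.0, -0.001]]
contact_force: [0.5, 0.6, -0.6]
grip_width: 0.006
```

```bash
python3 - <<'E'
from h import *
look("top18")
E
```

```text
33.25 [ 0.5567 -0.183   0.0237] [ 0.5  0.6 -0.6]
uv [[284.7, 187.7], [378.8, 190.6]]
n (69, 55, 26)
width 0.1696
yaw -0.82
sides (np.float64(-1.36), np.float64(-2.64))
ctr [ 0.6301 -0.1148]
backL [ 0.6883 -0.0308]
backR [ 0.6859 -0.2004]
L [ 0.5731 -0.044 ]
R [ 0.5711 -0.1839]
lead140 2.0
lead170 2.4
```

{"fn": "move_arm", "kwargs": {"moves": [0,0,0,0,0,-0.07,0,0,0,0,0,0,-0.07,0,0,0,0,0,0,-0.07,0,0,0,0,0,0,-0.07,0,0,0,0,0,0,-0.07,0,0,0,0,0,0,-0.06,0,0,0,0,0,0,-0.06,0,0,0,0,0,0,-0.06,0,0,0,0,0,0,-0.06,0]}}

```text
t: 34.05
ee_pos: [0.5606, -0.184, 0.0235]
tcp_rot: [[0.001, 0.0, -1.0], [1.0, -0.0, 0.001], [-0.0, -1.0, -0.0]]
contact_force: [-0.3, -0.4, 1.0]
grip_width: 0.002
```

{"fn": "move_arm", "kwargs": {"moves": [0,0,0,0,0,-0.06,0,0,0,0,0,0,-0.06,0,0,0,0,0,0,-0.06,0,0,0,0,0,0,-0.06,0,0,0,0,0,0,-0.05,0]}}

```text
t: 34.47
ee_pos: [0.5635, -0.184, 0.0235]
tcp_rot: [[0.0, 0.0, -1.0], [1.0, 0.0, 0.0], [0.0, -1.0, -0.0]]
contact_force: [-0.0, -0.8, 0.0]
grip_width: 0.005
```

{"fn": "move_arm", "kwargs": {"moves": [0,0,0,0,0,-0.05,0,0,0,0,0,0,-0.05,0,0,0,0,0,0,-0.05,0]}}

```text
t: 34.72
ee_pos: [0.5642, -0.1839, 0.0234]
tcp_rot: [[0.0, -0.002, -1.0], [1.0, 0.0, 0.0], [0.0, -1.0, 0.002]]
contact_force: [-5.7, -0.6, 3.5]
grip_width: 0.004
```

{"fn": "move_arm", "kwargs": {"moves": [0,0,0,0,0,-0.04,0,0,0,0,0,0,-0.04,0]}}

```text
t: 34.88
ee_pos: [0.5644, -0.184, 0.0234]
tcp_rot: [[0.0, -0.004, -1.0], [1.0, 0.0, 0.0], [0.0, -1.0, 0.004]]
contact_force: [-7.9, -1.2, 4.9]
grip_width: 0.004
```

{"fn": "move_arm", "kwargs": {"moves": [0,0,0,0,0,-0.04,0,0,0,0,0,0,-0.04,0]}}

```text
t: 35.05
ee_pos: [0.5649, -0.1843, 0.0234]
tcp_rot: [[-0.0, -0.004, -1.0], [1.0, -0.0, -0.0], [-0.0, -1.0, 0.004]]
contact_force: [-8.7, -1.7, 5.7]
grip_width: 0.005
```

{"fn": "move_arm", "kwargs": {"moves": [0,0,0,0,0,-0.04,0,0,0,0,0,0,-0.04,0]}}

```text
t: 35.22
ee_pos: [0.5655, -0.1845, 0.0235]
tcp_rot: [[-0.0, -0.005, -1.0], [1.0, -0.0, -0.0], [-0.0, -1.0, 0.005]]
contact_force: [-10.1, -3.4, 7.5]
grip_width: 0.004
```

{"fn": "move_arm", "kwargs": {"moves": [0,0,0,0,0,-0.04,0,0,0,0,0,0,-0.04,0]}}

```text
t: 35.38
ee_pos: [0.5658, -0.1846, 0.0234]
tcp_rot: [[-0.0, -0.006, -1.0], [1.0, -0.0, -0.0], [-0.0, -1.0, 0.006]]
contact_force: [-12.5, -2.9, 8.2]
grip_width: 0.004
```

{"fn": "move_arm", "kwargs": {"moves": [0,0,0,0,0,-0.03,0,0,0,0,0,0,-0.02,0]}}

```text
t: 35.55
ee_pos: [0.5658, -0.1846, 0.0234]
tcp_rot: [[-0.0, -0.008, -1.0], [1.0, -0.0, -0.0], [-0.0, -1.0, 0.008]]
contact_force: [-14.7, -3.5, 10.0]
grip_width: 0.006
```

The right end is at the bar as well (TCP 0.5658, 14.7 N). I'll re-check the left end, since pressing one end may have eased the other.

{"fn": "move_arm", "kwargs": {"moves": [0,0,0,0,0,0.5,0,0,0,0,0,0,2,0,0,0,0,0,0,2,0,0,0,0,0,0,1.9,0,0,0,0,3.3,0,0,0,0,0,0,3.3,0,0,0,0,0,0,3.3,0,0,0,0,0,0,3.7,0,0,0,0,0,0,0,0,-1,0,0,0,0,0,0,-1,0,0,0,0,0,0,-1,0,0,0,0,0,0,-1,0,0,0,0,0,0,-0.9,0,0,0,0,0,0,-0.2,0,0,0,0,0,0,0,0]}}

```text
t: 36.8
ee_pos: [0.5564, -0.0483, 0.0235]
tcp_rot: [[0.001, 0.001, -1.0], [1.0, -0.0, 0.001], [-0.0, -1.0, -0.001]]
contact_force: [0.7, 0.3, 0.5]
grip_width: 0.005
```

```bash
python3 - <<'E'
from h import *
look("top19")
E
```

```text
36.8 [ 0.5564 -0.0483  0.0235] [0.7 0.3 0.5]
uv [[284.4, 187.6], [377.5, 189.6]]
n (66, 38, 51)
width 0.1678
yaw -0.26
sides (np.float64(-0.45), np.float64(0.63))
ctr [ 0.6312 -0.1138]
backL [ 0.6886 -0.0301]
backR [ 0.6878 -0.198 ]
L [ 0.5735 -0.0435]
R [ 0.5728 -0.1835]
lead140 0.6
lead170 0.8
```

{"fn": "move_arm", "kwargs": {"moves": [0,0,0,0,0,-0.07,0,0,0,0,0,0,-0.07,0,0,0,0,0,0,-0.07,0,0,0,0,0,0,-0.07,0,0,0,0,0,0,-0.07,0,0,0,0,0,0,-0.06,0,0,0,0,0,0,-0.06,0,0,0,0,0,0,-0.06,0,0,0,0,0,0,-0.06,0,0,0,0,0,0,-0.06,0,0,0,0,0,0,-0.05,0,0,0,0,0,0,-0.05,0]}}

```text
t: 37.85
ee_pos: [0.5633, -0.0479, 0.0235]
tcp_rot: [[0.0, 0.0, -1.0], [1.0, -0.0, 0.0], [-0.0, -1.0, -0.0]]
contact_force: [0.5, 0.3, 0.1]
grip_width: 0.01
```

{"fn": "move_arm", "kwargs": {"moves": [0,0,0,0,0,-0.05,0,0,0,0,0,0,-0.05,0,0,0,0,0,0,-0.05,0,0,0,0,0,0,-0.05,0]}}

```text
t: 38.18
ee_pos: [0.5653, -0.048, 0.0235]
tcp_rot: [[0.0, 0.0, -1.0], [1.0, 0.0, 0.0], [0.0, -1.0, -0.0]]
contact_force: [0.2, 0.4, 0.3]
grip_width: 0.003
```

{"fn": "move_arm", "kwargs": {"moves": [0,0,0,0,0,-0.05,0,0,0,0,0,0,-0.05,0]}}

```text
t: 38.35
ee_pos: [0.5657, -0.0479, 0.0234]
tcp_rot: [[0.0, -0.002, -1.0], [1.0, 0.0, 0.0], [0.0, -1.0, 0.002]]
contact_force: [-4.2, -0.6, 2.7]
grip_width: 0.002
```

{"fn": "move_arm", "kwargs": {"moves": [0,0,0,0,0,-0.05,0,0,0,0,0,0,-0.05,0,0,0,0,0,0,-0.03,0]}}

```text
t: 38.6
ee_pos: [0.5657, -0.0478, 0.0232]
tcp_rot: [[-0.0, -0.005, -1.0], [1.0, 0.001, -0.0], [0.001, -1.0, 0.005]]
contact_force: [-8.2, -0.5, 5.9]
grip_width: 0.003
```

{"fn": "move_arm", "kwargs": {"moves": [0,0,0,0,0,-0.04,0,0,0,0,0,0,-0.04,0]}}

```text
t: 38.77
ee_pos: [0.566, -0.0476, 0.0231]
tcp_rot: [[-0.0, -0.006, -1.0], [1.0, 0.001, -0.0], [0.001, -1.0, 0.006]]
contact_force: [-11.1, 0.2, 8.6]
grip_width: 0.003
```

{"fn": "move_arm", "kwargs": {"moves": [0,0,0,0,0,0.5,0,0,0,0,0,0,2,0,0,0,0,0,0,2,0,0,0,0,0,0,1.9,0,0,0,0,-3.3,0,0,0,0,0,0,-3.3,0,0,0,0,0,0,-3.3,0,0,0,0,0,0,-3.6,0,0,0,0,0,0,0,0,-1,0,0,0,0,0,0,-1,0,0,0,0,0,0,-1,0,0,0,0,0,0,-1,0,0,0,0,0,0,-0.9,0,0,0,0,0,0,-0.5,0,0,0,0,0,0,0,0]}}

```text
t: 40.02
ee_pos: [0.5596, -0.1821, 0.0235]
tcp_rot: [[-0.002, 0.001, -1.0], [1.0, -0.0, -0.002], [-0.0, -1.0, -0.001]]
contact_force: [-0.6, -0.5, -0.4]
grip_width: 0.004
```

{"fn": "move_arm", "kwargs": {"moves": [0,0,0,0,0,-0.05,0,0,0,0,0,0,-0.05,0,0,0,0,0,0,-0.05,0,0,0,0,0,0,-0.05,0]}}

```text
t: 40.35
ee_pos: [0.56, -0.1829, 0.0234]
tcp_rot: [[0.001, -0.0, -1.0], [1.0, 0.0, 0.001], [0.0, -1.0, 0.0]]
contact_force: [0.7, 0.8, -0.3]
grip_width: 0.001
```

{"fn": "move_arm", "kwargs": {"moves": [0,0,0,0,0,-0.06,0,0,0,0,0,0,-0.06,0,0,0,0,0,0,-0.06,0,0,0,0,0,0,-0.06,0,0,0,0,0,0,-0.06,0,0,0,0,0,0,-0.06,0]}}

```text
t: 40.85
ee_pos: [0.5639, -0.183, 0.0235]
tcp_rot: [[0.0, 0.0, -1.0], [1.0, 0.0, 0.0], [0.0, -1.0, -0.0]]
contact_force: [0.4, -0.5, -0.2]
grip_width: 0.004
```

{"fn": "move_arm", "kwargs": {"moves": [0,0,0,0,0,-0.05,0,0,0,0,0,0,-0.05,0,0,0,0,0,0,-0.05,0]}}

```text
t: 41.1
ee_pos: [0.5654, -0.183, 0.0235]
tcp_rot: [[0.0, -0.0, -1.0], [1.0, 0.0, 0.0], [0.0, -1.0, 0.0]]
contact_force: [0.6, -1.0, 1.1]
grip_width: 0.008
```

{"fn": "move_arm", "kwargs": {"moves": [0,0,0,0,0,-0.05,0,0,0,0,0,0,-0.05,0]}}

```text
t: 41.27
ee_pos: [0.5657, -0.1829, 0.0234]
tcp_rot: [[0.0, -0.002, -1.0], [1.0, 0.0, 0.0], [0.0, -1.0, 0.002]]
contact_force: [-6.2, -0.6, 4.3]
grip_width: 0.008
```

{"fn": "move_arm", "kwargs": {"moves": [0,0,0,0,0,-0.05,0,0,0,0,0,0,-0.05,0]}}

```text
t: 41.43
ee_pos: [0.5657, -0.1829, 0.0234]
tcp_rot: [[-0.0, -0.005, -1.0], [1.0, 0.001, -0.0], [0.001, -1.0, 0.005]]
contact_force: [-10.1, -0.6, 7.6]
grip_width: 0.005
```

Both ends now stop firmly at TCP x = 0.5657, so the case is home and square. I'll back away and take a last look.

{"fn": "move_arm", "kwargs": {"moves": [0,0,0,0,0,0.5,0,0,0,0,0,0,2,0,0,0,0,0,0,3,0,0,0,0,0,0,3,0,0,0,0,0,0,3,0,0,0,0,0,-3,2,0,0,0,0,0,-3,1,0,0,0,0,0,0,0,0,0,0,0,0,0,0,0]}}

```text
t: 42.18
ee_pos: [0.4234, -0.1838, 0.0853]
tcp_rot: [[0.001, 0.004, -1.0], [1.0, -0.003, 0.001], [-0.003, -1.0, -0.004]]
contact_force: [-0.3, -0.3, 0.0]
grip_width: 0.005
```

```bash
python3 - <<'E'
from h import *
look("top20")
im=cv2.imread("pics/top20.png")[150:300,250:470]
cv2.imwrite("pics/c20.png",cv2.resize(im,None,fx=3.6,fy=3.6,interpolation=cv2.INTER_CUBIC))
cv2.imwrite("pics/side20.png",vision.camera("side"))
E
```

```text
42.1833 [ 0.4234 -0.1838  0.0853] [-0.3 -0.3  0. ]
uv [[284.3, 187.4], [377.5, 189.4]]
n (69, 60, 62)
width 0.1679
yaw -0.31
sides (np.float64(-0.69), np.float64(0.63))
ctr [ 0.6315 -0.1137]
backL [ 0.6889 -0.03  ]
backR [ 0.688  -0.1979]
L [ 0.5738 -0.0434]
R [ 0.5731 -0.1834]
lead140 0.7
lead170 0.9
```

View pics/c20.png

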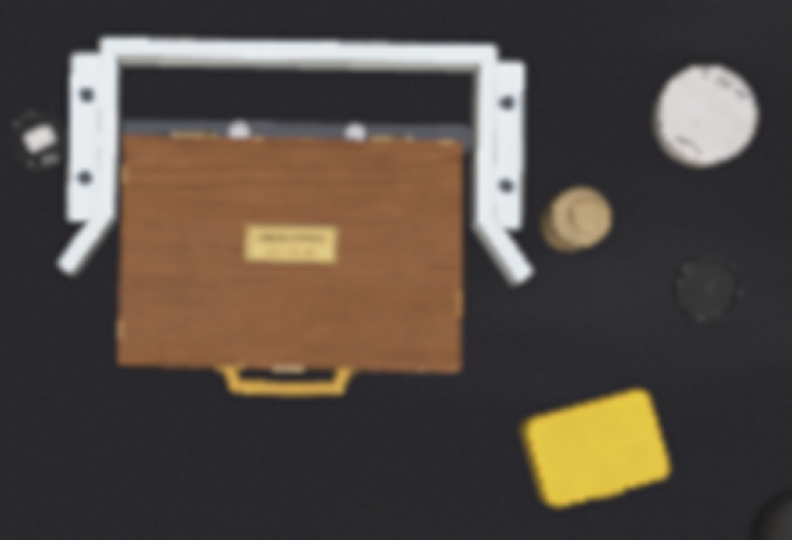

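View pics/side20.png

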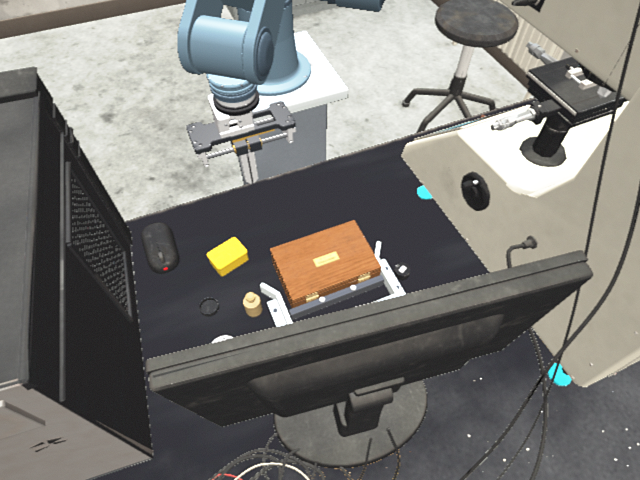

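The top view shows the case square against the bar: its back edge runs level at crop row ~137 with both pins hidden, and it lies between the rails. In both views the things round about are where they started and the robot is clear.

```bash
python3 - <<'E'
from rig import r,status
print(status.get_state()["t"]); print(r.finish_job())
E
```

```text
42.2833
the job is handed in; nothing more can be done
None
```

The case is in its dock, square against the stop bar, and I handed the job in at 42.3 s. One push came close to the 25 N limit and may have passed it.

**Walking:** I pushed left, right, left, right, starting with the left end. At the first three changeovers the leading end was about 26–27 mm ahead between the two pushing points, or about 31–33 mm over the full width. The second right push met the bar with only about 8 mm of lead. After that I pressed the ends home in turn: left, right, left, right.

**Last checks:**
- **Bar:** the two final presses, at about 10–11 N, met firm resistance at the same depth at both ends (TCP x = 0.566 m at both).
- **Square:** the camera puts the case within about 0.3° of square.
- **Pins:** both are hidden behind the lid in the pictures, so I judge them in from the bar contact and did not see them directly.
- **Surroundings:** the loose things look unmoved. I never brought a finger near the handle, and the robot is clear of everything.

**What was not clean:**
- **Force:** when the right end first met the bar I stepped on too far. The reading reached 22.7 N along the push; counting the sideways and upward friction it was about 26.6 N in all.
- **Drift:** partway through the first right push the case drifted left. I reset the finger 8 mm further in on the same end and steered the case back to the middle.

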